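Set the swing lever of an angle plate to its index and lock it

ROBOT

A 7-joint arm with a two-finger parallel gripper is mounted at the origin on a cart in front of the work surface, level with it; the furniture and walls round the work are solid. World frame = base frame: x ahead of the robot, y to its left, z up, the work surface at z = 0. Lengths are in m, angles in rad, forces in N, time in s.
With the tool pointing down it reaches from about 0.4 to 0.85 m from the base axis. Payload 6.9 kg.
Tool frame: the origin (TCP) lies at the very end of the fingers, on their centre line; the grasp point (between the pads) lies 19 mm behind it; z points along the fingers, y is the direction in which the jaws open and shut (so a half turn about z gives the same grasp; the last joint's range is limited). The gripper opens to 85 mm and grips with 20 to 120 N. Pads are 22 mm wide; open, the fingers measure 114 mm over their backs; the gripper's body (76 mm by 85 mm) begins 54 mm behind the grasp point. The pads swing forward as they close: fully open they stand 13 mm farther back than shut.
Start: joints at [1.341, 0.507, -0.238, 1.5, 0.126, 1.149, -0.155], TCP at [0.206, -0.59, 0.231] pointing down, gripper open.
Joint ranges: [-3.08, 3.08], [-0.24, 2.05], [-1.43, 1.35], [0, 2.5], [-1.52, 4.66], [0.17, 1.96], [-2.89, 2.89]. Speed limits (rad/s): [2.39, 2.39, 3.14, 3.14, 3.14, 3.14, 3.14].

INTERFACE

Orientations are given as [roll, pitch, yaw] about the fixed x, y, z axes, in that order (R = Rz(yaw) Ry(pitch) Rx(roll)).
In Python, from plant import observe, grab_frame, finish_job gives the robot as it stands.
- The arm moves only by the shell command python3 -m crank 'ROWS' [FORCE]. ROWS is JSON, a list of rows, each a list of 7 numbers: the turn, a rotation vector about the tool's x, y, z in rad, then the shift along the tool's x, y, z in m, then the closure, from 0 (fully open) to 1 (shut). In form: [[wx, wy, wz, dx, dy, dz, fingers], ...]. A call has 1 to 8 rows; each row shifts and turns the commanded pose from where the row before left it, along the tool's axes as they then stand; what a row does not reach is not made up. A row lasts 1/8 s, in which the tool goes at most 62.5 mm and 10.7 degrees, less where a joint would pass 70% of its speed; a pose out of reach is approached as far as the arm can. A call with a gripper value outside its range is refused whole. The fingers move at their own pace and stop on an object; FORCE is the grip in N (left out, the last holds). Time passes only in rows, so rows that do not move let the fingers close. It gives the time, the measured TCP pose, the force and the opening at its end, in the units of the state.
- observe(): the state, without advancing time (a new reading comes with each control period).
- grab_frame(name): name is "side" or "top"; returns a dict with "pixels" (480x640x3 uint8, red, green, blue), "depth" (480x640 float32, m along the optical axis (not along the pixel's ray), 0 where there is no reading), "camera_matrix" (3x3 intrinsics, pixels), "k1" (the pictures are not rectified: a ray, as slopes to the right and down, at radius r is drawn at 1 + k1 r^2 times it, then the intrinsics apply), "extrinsics" (4x4, takes a point from camera to world coordinates). Camera axes: x right, y down, z forward; pixel columns grow to the right and rows downward; lengths in m; the calibration is good to about 2 mm. A picture is of the moment at which its call begins.
- finish_job(): hands the job in, once; it reports no verdict.
The state is a dict: "clock": time; "q": joint angles; "dq": joint speeds; "joint_efforts": joint torques, N m; "eef_pos": TCP position; "tcp_rot": TCP orientation; "force": force on the tool from outside, world axes, zero at the start; "ft_torque": the same for the moment, N m; "opening": opening from 0.0 (shut) to 1.0 (fully open).
Only numpy, scipy, OpenCV 4.12 (cv2) and the standard library are available. Lean on these libraries where they do the work, as an engineer would, in place of code of your own. Each camera call takes 0.05 s, during which the arm holds its last target.

TASK

Set up the grey angle plate: first, before moving any lever, lift off the turned housing that stands on its scale and stand it upright on the middle of the round rotary rest. Then swing the long lever with the black knob until its red pointer lines up with the green index, let go, and lock it by swinging the short orange lever over the pivot clockwise (seen from above) fully to its stop, leaving the pointer on the index. Leave the flanged housing, the V-block and the tape roll alone.

Things in the scene. Friction and masses are not known exactly. Their poses are not given: they have to be found in the camera images.
- angle_plate: fixed grey plate 235 x 280 mm, 10 mm thick, with a black angle scale. Origin under the pivot axis on the work surface, z up, so its upper face is at z = 10 mm; the plate runs from x = -165 to +70 mm and y = -140 to +140 mm, the scale lies on the -x side of the pivot (towards the robot). A hub of 48 mm diameter surrounds the pivot
- pivot (a point): the pivot axis of both levers at the plate's upper face
- index_lever (a joint): angle of the long aluminium lever (16 mm wide bar, 16 mm above the work surface at its underside, 24 mm at its top, black knob near the end) about the vertical pivot axis: 0 to 1.8 rad, growing counter-clockwise seen from above, from the front left of the plate to its front right. It points along 2.2416 rad + joint value, measured in the plate's frame from its +x axis. It stays where it is left (friction 0.12 N m, about 1.1 N at the knob)
- lever_knob (a point): on the axis of the lever's upright black knob, a cylinder of 20 mm diameter and 36 mm height, 108 mm from the pivot; the point is 14 mm below the knob's top, 54 mm above the work surface. x of the point points along the lever, away from the pivot
- lever_tip (a point): end of the lever's red pointer, 135 mm from the pivot; x points along the lever, away from the pivot
- index_mark (a point): tip of the green index (12 mm wide, 24 mm long, its top 21 mm above the work surface, fixed on the plate's arc at any angle over the right half of the scale), 137 mm from the pivot. The point's x points from the pivot out through the index: the pointer is on the index when both x axes point the same way
- lock_lever (a joint): angle of the short orange locking lever over the pivot: 0 to 1.2 rad, growing clockwise seen from above; near 0 it is released and points to the rear left, at 1.2 (its stop) it is locked and points to the rear right. It points along 0.6 rad - joint value in the plate's frame. Friction 0.08 N m, about 1.4 N at the grip; stays where it is left. It does not block the long lever mechanically
- lock_knob (a point): on the axis of the orange lever's upright grip, a cylinder of 16 mm diameter and 34 mm height, 58 mm from the pivot; the point is 10 mm below its top, 64 mm above the work surface
- housing: turned aluminium housing, a cylinder of 46 mm diameter and 38 mm height, about 50 g, upright on the plate's scale about 85 mm from the pivot, in the way of the long lever. Origin at the centre of its underside, z up. There is most room for fingers before and behind it along the line to the pivot (the lever stands beside it)
- rotary_rest: loose dark grey rotary rest, about 0.55 kg, 85 mm foot, narrow waist, round flat top of 70 mm diameter at 40 mm height (its top does not turn). Origin at the centre of its underside
- flanged_housing: bystander: flanged turned housing, 46 mm diameter, 34 mm high, origin under its centre
- v_block: bystander: steel V-block 33 x 40 x 34 mm, origin under its centre
- tape_roll: bystander: roll of masking tape, 100 mm diameter, 25 mm high, origin under its centre
Not all that is in view belongs to the job. What is meant by the rotary_rest is not blue, and is the larger of those in its own colour.

How it is judged:
On the way, in this order (a step that is already met when the one before it is completed fails the run):
1. the housing stands upright on the rotary rest (horizontal distance between housing and rotary_rest below 0.02 m and z of housing in the frame of rotary_rest between 0.036 and 0.044 m and angle between housing's own z axis and vertical below 0.1 rad and contact force between the fingers and housing below 0.1 N and linear speed of housing below 0.03 m/s), for 0.2 s.
2. the long lever's pointer is on the green index and the lever is let go, with the lock still open (angle between the x axis of lever_tip and the x axis of index_mark, either way round below 0.045 rad and distance between the grasp point and lever_knob above 0.06 m and value of joint lock_lever below 0.5 rad), for 0.1 s.
At the end, for the whole second after the job is handed in: The housing stands upright and at rest on the rotary rest, within 20 mm of its centre; the long lever points at the green index within 0.045 rad (about 6 mm at the pointer); the orange lever is at its stop (above 1.08 of 1.2 rad) (horizontal distance between housing and rotary_rest below 0.02 m and z of housing in the frame of rotary_rest between 0.036 and 0.044 m and angle between housing's own z axis and vertical below 0.1 rad and linear speed of housing below 0.03 m/s and angle between the x axis of lever_tip and the x axis of index_mark, either way round below 0.045 rad and value of joint lock_lever above 1.08 rad); the robot touches nothing.
It fails at once if a lever is swung while the housing still stands on the plate (horizontal distance between housing and pivot below 0.12 m and height (world z) of housing below 0.03 m and (value of joint index_lever above 0.45 rad or value of joint lock_lever above 0.4 rad)).
It fails at once if the flanged housing, the V-block or the tape roll is moved more than 30 mm (distance of any of flanged_housing, v_block, tape_roll from where it was at the start of the episode above 0.03 m).
It also fails if it takes over 64 s, if anything falls off the work surface, if the arm or the gripper's body presses on something with over 40 N, if the wrist force passes 120 N, or if a joint passes its speed limit or range.

## Working session

There is one attempt and no reset: what is moved stays moved. The work goes in short steps, Python scripts to look and compute and a shell command to move; the robot and the scene stay as the last step left them, time stands still between calls to the robot, and variables do not carry over. Pictures are saved under pics/ and viewed, and the job is handed in when it is done.

```bash
ls; mkdir -p pics; python3 - <<'E'
from plant import observe, grab_frame
import cv2,numpy as np
o=observe(); print({k:np.round(v,3).tolist() for k,v in o.items()})
for n in("top","side"):
    f=grab_frame(n); cv2.imwrite(f"pics/{n}0.png",f["pixels"][:,:,::-1]); np.savez(f"{n}0.npz",**f)
    print(n,f["camera_matrix"],f["k1"],np.round(f["extrinsics"],3))
E
```

```text
pics
{'clock': 0.0, 'q': [1.34, 0.508, -0.238, 1.501, 0.126, 1.149, -0.155], 'dq': [0.001, -0.0, -0.001, 0.0, -0.0, 0.0, -0.001], 'joint_efforts': [0.0, -62.06, -2.186, -24.965, 0.013, 0.012, -0.0], 'eef_pos': [0.206, -0.59, 0.23], 'tcp_rot': [-3.14, 0.0, 0.336], 'force': [-0.153, -0.344, 0.44], 'ft_torque': [-0.035, -0.015, 0.086], 'opening': 0.999}
top [[461.62727284   0.         320.90687838]
 [  0.         461.62727284 240.98270525]
 [  0.           0.           1.        ]] -0.008903911632886697 [[-0.005 -0.982  0.19   0.363]
 [-1.     0.002 -0.016 -0.02 ]
 [ 0.016 -0.19  -0.982  1.022]
 [ 0.     0.     0.     1.   ]]
side [[584.13160406   0.         315.03215152]
 [  0.         584.13160406 232.31443227]
 [  0.           0.           1.        ]] -0.010153725182378186 [[ 9.99e-01 -1.40e-02  3.50e-02  5.19e-01]
 [-3.70e-02 -3.85e-01  9.22e-01 -1.34e+00]
 [ 1.00e-03 -9.23e-01 -3.85e-01  6.24e-01]
 [ 0.00e+00  0.00e+00  0.00e+00  1.00e+00]]
```

View pics/top0.png

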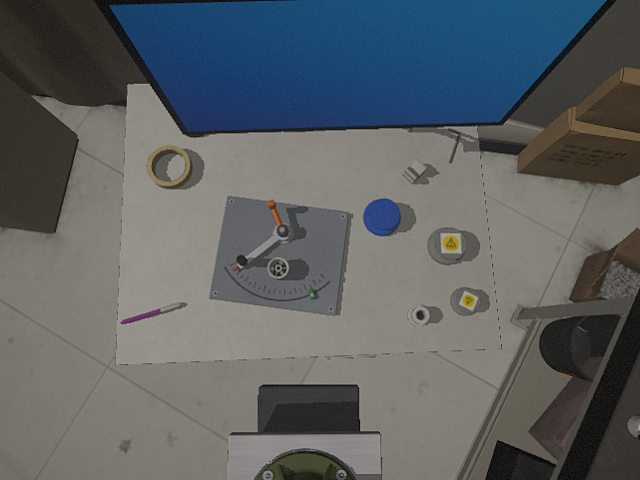

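View pics/side0.png

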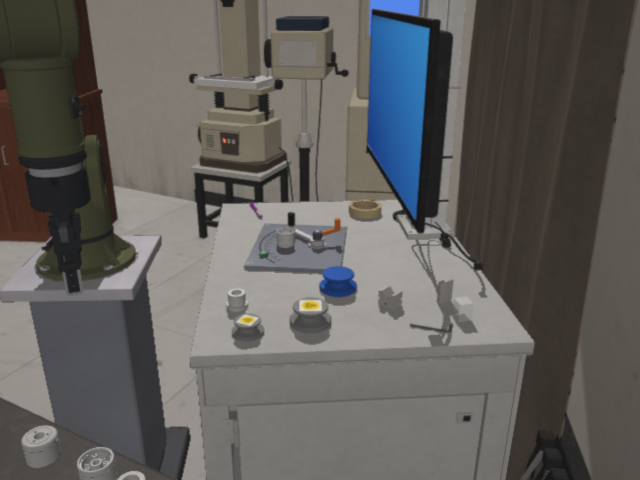

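Top view: pivot ≈(282,232), housing (279,268), knob (241,261), green index (312,293), and orange grip (271,204). The large grey rest is at (451,244), with the small one at (468,300) and the blue one at (382,216). Next I'll measure them.

```bash
cat > h.py <<'E'
import numpy as np,cv2
def load(n): return dict(np.load(n+".npz"))
def ray(f,uv):
    K=f["camera_matrix"];k=float(f["k1"])
    uv=np.atleast_2d(np.asarray(uv,float))
    d=(uv-[K[0,2],K[1,2]])/[K[0,0],K[1,1]]
    s=d.copy()
    for _ in range(10): s=d/(1+k*(s**2).sum(1,keepdims=True))
    E=f["extrinsics"]
    return E[:3,3],np.c_[s,np.ones(len(s))]@E[:3,:3].T
def onplane(f,uv,z):
    c,r=ray(f,uv); return c+r*((z-c[2])/r[:,2])[:,None]
def cloud(f):
    v,u=np.mgrid[:480,:640]; uv=np.c_[u.ravel(),v.ravel()]
    c,r=ray(f,uv); P=c+r*f["depth"].ravel()[:,None]
    P=P.reshape(480,640,3); P[f["depth"]==0]=np.nan; return P
def tri(f1,a,f2,b):
    c1,r1=ray(f1,a);c2,r2=ray(f2,b);r1=r1[0];r2=r2[0]
    A=np.c_[r1,-r2];t=np.linalg.lstsq(A,c2-c1,rcond=None)[0]
    p=c1+r1*t[0];q=c2+r2*t[1];return (p+q)/2,np.linalg.norm(p-q)
def blobs(f,fn,amin=5):
    hsv=cv2.cvtColor(f["pixels"],cv2.COLOR_RGB2HSV).astype(int)
    m=fn(hsv[...,0],hsv[...,1],hsv[...,2]).astype(np.uint8)
    n,l,s,c=cv2.connectedComponentsWithStats(m)
    return [(s[i],c[i],l==i) for i in range(1,n) if s[i,4]>=amin]
E
python3 - <<'E'
from h import *
for n in("top0","side0"):
    f=load(n);P=cloud(f)
    box=(200,180,300,200) if n[0]=='t' else (220,190,200,160)
    for nm,fn in dict(orange=lambda h,s,v:(h>5)&(h<14)&(s>180)&(v>120),green=lambda h,s,v:(h>45)&(h<85)&(s>100),red=lambda h,s,v:((h<5)|(h>174))&(s>110),yellow=lambda h,s,v:(h>20)&(h<32)&(s>150)).items():
        for s,c,m in blobs(f,fn):
            if box[0]<c[0]<box[0]+box[2] and box[1]<c[1]<box[1]+box[3]: print(n,nm,s,c.round(1),np.nanmedian(P[m],0).round(4))
    x,y,w,hh=box
    im=f["pixels"][y:y+hh,x:x+w,::-1]; 
    cv2.imwrite(f"pics/{n}_c.png",cv2.resize(im,None,fx=800/w if n[0]!='t' else 2.66,fy=800/w if n[0]!='t' else 2.66,interpolation=cv2.INTER_CUBIC)[:600,:800])
f=load("top0");P=cloud(f)
for nm,uv in dict(housing=(279,268),rest=(451,244),small=(468,300),blue=(382,216),flng=(420,315)).items():
    q=P[uv[1]-25:uv[1]+26,uv[0]-25:uv[0]+26]
    lo=.03
    z=q[...,2]; m=(z>.028)
    print(nm,P[uv[1],uv[0]].round(3),'max z',np.nanmax(z).round(4),m.sum(),np.nanmedian(q[m],0).round(4))
pl=P[305:315,250:260];print('plate z',np.nanmedian(P[280:290,225:235,2]),'table',np.nanmedian(P[330:340,250:260,2]))
E
```

```text
top0 orange [268 200   6   6  26] [270.5 202.5] [0.6298 0.071  0.0735]
top0 orange [272 209   9  16  48] [275.8 216.6] [0.6053 0.0612 0.0451]
top0 green [308 289   6   7  21] [310.1 291.2] [ 0.4465 -0.0124  0.0172]
top0 green [310 296   6   3  10] [312.5 297.2] [ 0.4337 -0.0178  0.0165]
top0 red [234 266   5   5  12] [236.1 268. ] [0.4972 0.1489 0.019 ]
top0 yellow [443 236  16  15 180] [450.6 242.9] [ 0.5479 -0.3193  0.039 ]
top0 yellow [463 295  11  11  98] [468.1 300.2] [ 0.4249 -0.352   0.0289]
side0 orange [323 219  16  15  58] [333.6 227.4] [0.6269 0.0635 0.0479]
side0 green [260 252   8   5  24] [263.5 254.4] [ 0.4415 -0.0209  0.0155]
side0 yellow [303 302  16   7  90] [310.1 305. ] [ 0.5482 -0.3174  0.0393]
side0 yellow [242 317  11   6  53] [247.  319.5] [ 0.4242 -0.35    0.0287]
housing [0.495 0.054 0.033] max z 0.0528 276 [0.4955 0.056  0.0436]
rest [ 0.546 -0.32   0.038] max z 0.0444 828 [ 0.5484 -0.3171  0.0389]
small [ 0.425 -0.352  0.03 ] max z 0.0355 309 [ 0.4249 -0.3518  0.0294]
blue [ 0.608 -0.17   0.042] max z 0.0453 801 [ 0.6153 -0.1735  0.0389]
flng [ 0.395 -0.253  0.002] max z 0.0373 178 [ 0.3956 -0.2467  0.0332]
plate z 0.009279742515943212 table -0.0006746100760018914
```

View pics/top0_c.png

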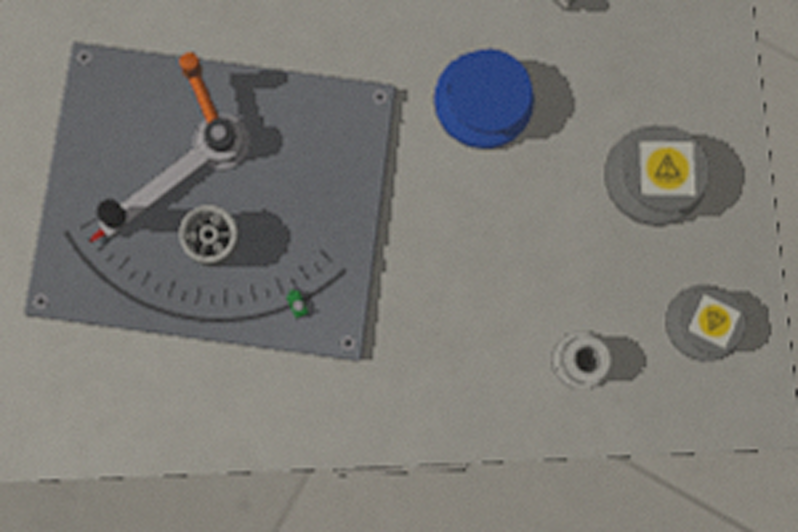

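View pics/side0_c.png

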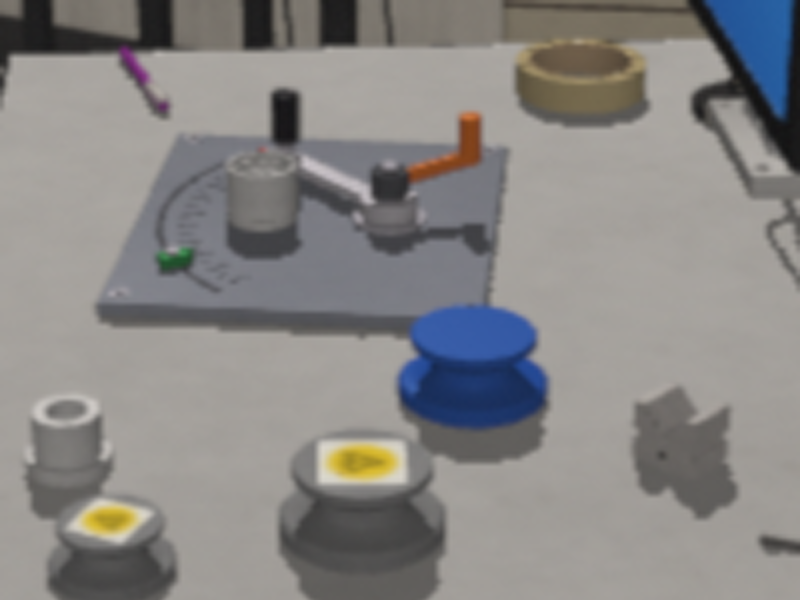

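The crops show that the sticker on the large rest sits off-centre, so I'll use the disc outline instead. Next come the plate frame, the circle fits and a two-view height check.

```bash
cat > m.py <<'E'
from h import *
def circ(xy):
    xy=np.asarray(xy,np.float32); c,r=cv2.minEnclosingCircle(xy); return np.array(c),r
def meas(t,s):
    ft,fs=load(t),load(s); out={}
    P=cloud(ft);Q=cloud(fs)
    # plate
    px=ft["pixels"].astype(int)
    m=(np.abs(P[...,2]-.0095)<.006)&(px.max(-1)<135)&(P[...,0]>.35)&(P[...,0]<.75)&(P[...,1]>-.12)&(P[...,1]<.25)
    m=cv2.morphologyEx(m.astype(np.uint8),cv2.MORPH_OPEN,np.ones((5,5)))
    n,l,st,c=cv2.connectedComponentsWithStats(m); i=1+np.argmax(st[1:,4])
    v,u=np.where(l==i); xy=onplane(ft,np.c_[u,v],.01)[:,:2]
    return ft,fs,P,Q,xy
if __name__=="__main__":
    ft,fs,P,Q,xy=meas("top0","side0")
    (c,sz,a)=cv2.minAreaRect((xy*1000).astype(np.float32)); print('plate',c,sz,a)
    print(np.round(cv2.boxPoints((c,sz,a))))
    for nm,c0,zl,zh,R in [('rest',(.547,-.311),.034,.046,.06),('housing',(.495,.055),.040,.056,.04),('lockknob',(.625,.068),.06,.09,.03),('leverknob',(.51,.13),.055,.09,.03),('hub',(.57,.05),.035,.08,.03),('flng',(.395,-.245),.028,.04,.04),('small',(.425,-.352),.024,.04,.05),('blue',(.615,-.17),.034,.05,.06)]:
        for k,C in(('top',P),('side',Q)):
            m=(np.hypot(C[...,0]-c0[0],C[...,1]-c0[1])<R)&(C[...,2]>zl)&(C[...,2]<zh)
            if m.sum()<4: print(nm,k,'none');continue
            p=C[m]; z=np.percentile(p[:,2],90); cc,r=circ(p[:,:2]); 
            v,u=np.where(m)
            print(nm,k,m.sum(),'enc',cc.round(4),round(r,4),'mean',p.mean(0).round(4),'z90',z.round(4),'px',u.mean().round(1),v.mean().round(1))
E
python3 m.py
```

```text
plate (530.428466796875, 55.199073791503906) (278.9090881347656, 234.34033203125) 82.09507751464844
[[395. -67.]
 [627. -99.]
 [666. 177.]
 [434. 209.]]
rest top 824 enc [ 0.5488 -0.3177] 0.0361 mean [ 0.549  -0.3172  0.0389] z90 0.0411 px 449.9 242.6
rest side 555 enc [ 0.5483 -0.3169] 0.039 mean [ 0.549  -0.3228  0.0388] z90 0.0404 px 310.5 306.8
housing top 203 enc [0.4952 0.0568] 0.0232 mean [0.4959 0.0565 0.0451] z90 0.0487 px 277.5 266.8
housing side 123 enc [0.4933 0.0573] 0.0275 mean [0.4959 0.0551 0.0439] z90 0.0472 px 285.5 232.0
lockknob top 53 enc [0.6309 0.0716] 0.008 mean [0.6299 0.0712 0.0714] z90 0.0749 px 270.5 202.7
lockknob side 39 enc [0.63   0.0708] 0.0113 mean [0.6309 0.0667 0.0675] z90 0.0733 px 337.5 221.1
leverknob top 76 enc [0.5105 0.1331] 0.01 mean [0.5099 0.1323 0.0663] z90 0.0693 px 240.5 258.9
leverknob side 43 enc [0.5077 0.1286] 0.0124 mean [0.5104 0.1277 0.0623] z90 0.0685 px 291.0 215.1
hub top 139 enc [0.5824 0.0514] 0.0181 mean [0.5799 0.0501 0.045 ] z90 0.0491 px 281.0 228.3
hub side 79 enc [0.5835 0.0475] 0.0177 mean [0.5809 0.044  0.0423] z90 0.0481 px 318.6 233.7
flng top 178 enc [ 0.396  -0.2468] 0.0193 mean [ 0.3952 -0.2464  0.0331] z90 0.0354 px 420.1 314.2
flng side 134 enc [ 0.3968 -0.248 ] 0.0208 mean [ 0.3951 -0.2504  0.0322] z90 0.0343 px 236.3 293.5
small top 473 enc [ 0.4255 -0.3521] 0.0267 mean [ 0.4252 -0.3515  0.0286] z90 0.0307 px 467.6 299.9
small side 331 enc [ 0.4245 -0.3541] 0.0276 mean [ 0.4253 -0.3556  0.0286] z90 0.0302 px 247.3 321.0
blue top 794 enc [ 0.6156 -0.174 ] 0.0359 mean [ 0.6151 -0.1735  0.039 ] z90 0.0413 px 383.2 213.1
blue side 404 enc [ 0.6155 -0.1755] 0.0381 mean [ 0.6154 -0.1789  0.0386] z90 0.0403 px 338.4 273.8
```

```bash
cat > plan.py <<'E'
# how far to go, expressed in tool axes: python3 plan.py x y z yaw n
import sys,numpy as np
from scipy.spatial.transform import Rotation as R
from plant import observe
def rows(x,y,z,yaw,n):
    o=observe(); p=np.array(o["eef_pos"]); A=R.from_euler("xyz",o["tcp_rot"]); T=R.from_euler("xyz",[np.pi,0,yaw])
    w=(A.inv()*T).as_rotvec()/n; d=(np.array([x,y,z])-p)/n
    for i in range(n):
        s=A.inv().apply(d); print(np.round(np.r_[w,s],4).tolist(),'step',round(np.linalg.norm(d),3)); A=A*R.from_rotvec(w)
if __name__=="__main__":
    a=list(map(float,sys.argv[1:])); rows(*a[:4],int(a[4]))
E
python3 plan.py .495 .057 .20 1.473 16
python3 - <<'E'
from h import *
f=load("top0");
s=f["pixels"].astype(int);g=(s[...,1]>s[...,0]+25)&(s[...,1]>s[...,2]+12)
g[:280]=0;g[310:]=0;g[:,:290]=0;g[:,330:]=0
v,u=np.where(g);p=onplane(f,np.c_[u,v],.019)[:,:2];piv=np.array([.5775,.0487])
d=p-piv;print(len(p),p.mean(0),np.unwrap(np.arctan2(d[:,1],d[:,0])%(2*np.pi)).mean(),np.linalg.norm(d,axis=1).min(),np.linalg.norm(d,axis=1).max())
E
```

```text
[-0.0001, -0.0001, -0.0711, 0.0304, -0.0322, 0.002] step 0.044
[-0.0001, -0.0001, -0.0711, 0.0326, -0.03, 0.002] step 0.044
[-0.0001, -0.0001, -0.0711, 0.0346, -0.0276, 0.0019] step 0.044
[-0.0001, -0.0001, -0.0711, 0.0365, -0.025, 0.0019] step 0.044
[-0.0001, -0.0001, -0.0711, 0.0382, -0.0224, 0.0019] step 0.044
[-0.0001, -0.0001, -0.0711, 0.0397, -0.0196, 0.0019] step 0.044
[-0.0001, -0.0001, -0.0711, 0.041, -0.0167, 0.0019] step 0.044
[-0.0001, -0.0001, -0.0711, 0.0421, -0.0138, 0.0019] step 0.044
[-0.0001, -0.0001, -0.0711, 0.0429, -0.0108, 0.0019] step 0.044
[-0.0001, -0.0001, -0.0711, 0.0436, -0.0077, 0.0019] step 0.044
[-0.0001, -0.0001, -0.0711, 0.044, -0.0046, 0.0019] step 0.044
[-0.0001, -0.0001, -0.0711, 0.0443, -0.0014, 0.0019] step 0.044
[-0.0001, -0.0001, -0.0711, 0.0442, 0.0017, 0.0019] step 0.044
[-0.0001, -0.0001, -0.0711, 0.044, 0.0048, 0.0019] step 0.044
[-0.0001, -0.0001, -0.0711, 0.0436, 0.008, 0.0019] step 0.044
[-0.0001, -0.0001, -0.0711, 0.0429, 0.011, 0.0019] step 0.044
40 [ 0.44116668 -0.01394895] 3.5723918210013084 0.13968939447022735 0.16096725678173124
```

```bash
python3 -m crank '[[0,0,-0.071,0.030,-0.032,0.002,0.27],[0,0,-0.071,0.033,-0.030,0.002,0.27],[0,0,-0.071,0.035,-0.028,0.002,0.27],[0,0,-0.071,0.036,-0.025,0.002,0.27],[0,0,-0.071,0.038,-0.022,0.002,0.27],[0,0,-0.071,0.040,-0.020,0.002,0.27],[0,0,-0.071,0.041,-0.017,0.002,0.27],[0,0,-0.071,0.042,-0.014,0.002,0.27]]' 30 
python3 -m crank '[[0,0,-0.071,0.043,-0.011,0.002,0.27],[0,0,-0.071,0.044,-0.008,0.002,0.27],[0,0,-0.071,0.044,-0.005,0.002,0.27],[0,0,-0.071,0.044,-0.001,0.002,0.27],[0,0,-0.071,0.044,0.002,0.002,0.27],[0,0,-0.071,0.044,0.005,0.002,0.27],[0,0,-0.071,0.043,0.008,0.002,0.27],[0,0,-0.071,0.043,0.011,0.002,0.27]]'
python3 plan.py .495 .057 .10 1.473 4; python3 -c "
from plant import observe;o=observe();print(o['q'])"
```

```text
clock: 1.1
eef_pos: [0.3503, -0.2649, 0.2151]
tcp_rot: [-3.141, 0.0, 0.906]
force: [0.1, -0.6, 0.8]
opening: 0.729
clock: 2.1
eef_pos: [0.4953, 0.0576, 0.199]
tcp_rot: [-3.141, 0.0, 1.474]
force: [1.0, -0.3, -0.6]
opening: 0.732
[-0.0001, 0.0001, 0.0002, -0.0001, -0.0001, 0.0247] step 0.025
[-0.0001, 0.0001, 0.0002, -0.0001, -0.0001, 0.0247] step 0.025
[-0.0001, 0.0001, 0.0002, -0.0001, -0.0001, 0.0247] step 0.025
[-0.0001, 0.0001, 0.0002, -0.0001, -0.0001, 0.0247] step 0.025
[ 0.33457014  0.4029684  -0.70667725  1.87064044  0.31149859  0.98092677
 -0.60567251]
```

```bash
python3 -m crank '[[0,0,0,0,0,0.040,0.27],[0,0,0,0,0,0.040,0.27],[0,0,0,0,0,0.030,0.27],[0,0,0,0,0,0.01,0.27],[0,0,0,0,0,0,0.27]]'
python3 - <<'E'
from plant import grab_frame
import cv2
a=grab_frame("side")["pixels"][150:290,200:400,::-1]
cv2.imwrite("pics/s1.png",cv2.resize(a,None,fx=4,fy=4))
E
```

```text
clock: 2.72
eef_pos: [0.4949, 0.0566, 0.0792]
tcp_rot: [-3.141, 0.0, 1.472]
force: [0.3, 0.3, 0.1]
opening: 0.733
```

View pics/s1.png

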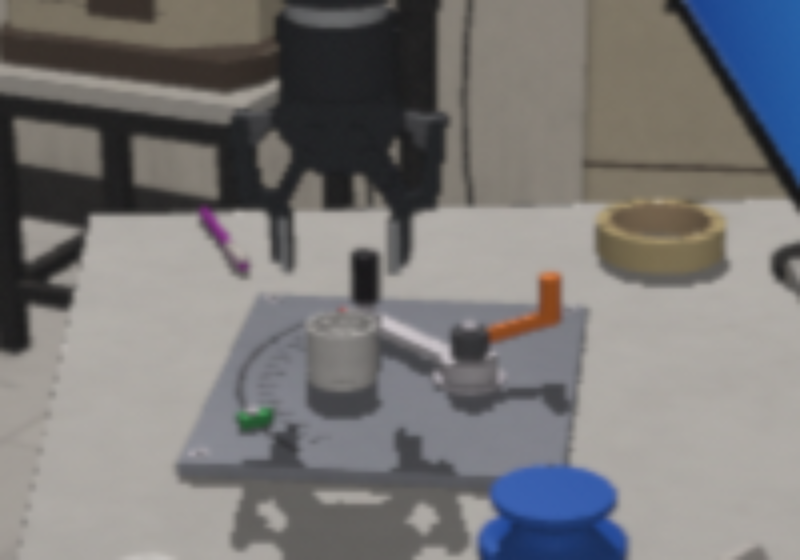

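The open fingers, at (285,265) and (400,265) in the crop, straddle the housing at (342,350). I'll descend, grip, and lift slightly.

```bash
python3 -m crank '[[0,0,0,0,0,0.030,0.27],[0,0,0,0,0,0.022,0.27],[0,0,0,0,0,0.010,0.27],[0,0,0,0,0,0,0.27]]'
python3 -m crank '[[0,0,0,0,0,0,0.4],[0,0,0,0,0,0,0.6],[0,0,0,0,0,0,0.7],[0,0,0,0,0,0,0.7],[0,0,0,0,0,0,0.7]]' 30
```

```text
clock: 3.28
eef_pos: [0.4953, 0.0566, 0.0177]
tcp_rot: [3.141, 0.0, 1.472]
force: [-0.3, -0.4, -0.2]
opening: 0.735
clock: 3.9
eef_pos: [0.4956, 0.0566, 0.0184]
tcp_rot: [3.14, -0.0, 1.472]
force: [0.1, -0.9, 6.3]
opening: 0.532
```

```bash
python3 -m crank '[[0,0,0,0,0,-0.010,0.7],[0,0,0,0,0,-0.020,0.7],[0,0,0,0,0,-0.040,0.7],[0,0,0,0,0,-0.040,0.7],[0,0,0,0,0,0,0.7]]'; python3 plan.py .5487 -.3175 .128 1.472 10
```

```text
clock: 4.53
eef_pos: [0.4967, 0.057, 0.1306]
tcp_rot: [3.136, -0.001, 1.471]
force: [0.8, 0.8, -1.0]
opening: 0.529
[0.0006, -0.0001, -0.0001, -0.0368, 0.0089, 0.0003] step 0.038
[0.0006, -0.0001, -0.0001, -0.0368, 0.0089, 0.0003] step 0.038
[0.0006, -0.0001, -0.0001, -0.0368, 0.0089, 0.0003] step 0.038
[0.0006, -0.0001, -0.0001, -0.0368, 0.0089, 0.0003] step 0.038
[0.0006, -0.0001, -0.0001, -0.0368, 0.0089, 0.0003] step 0.038
[0.0006, -0.0001, -0.0001, -0.0368, 0.0089, 0.0003] step 0.038
[0.0006, -0.0001, -0.0001, -0.0368, 0.0089, 0.0003] step 0.038
[0.0006, -0.0001, -0.0001, -0.0368, 0.0089, 0.0003] step 0.038
[0.0006, -0.0001, -0.0001, -0.0368, 0.0089, 0.0003] step 0.038
[0.0006, -0.0001, -0.0001, -0.0368, 0.0089, 0.0003] step 0.038
```

```bash
python3 -m crank '[[0,0,0,-0.037,0.009,0,0.7],[0,0,0,-0.037,0.009,0,0.7],[0,0,0,-0.037,0.009,0,0.7],[0,0,0,-0.037,0.009,0,0.7],[0,0,0,-0.037,0.009,0,0.7]]'; python3 -m crank '[[0,0,0,-0.037,0.009,0,0.7],[0,0,0,-0.037,0.009,0,0.7],[0,0,0,-0.037,0.009,0,0.7],[0,0,0,-0.037,0.009,0,0.7],[0,0,0,-0.035,0.008,0,0.7],[0,0,0,0,0,0,0.7],[0,0,0,0,0,0,0.7]]'; python3 plan.py .5487 -.3175 .070 1.472 3
python3 - <<'E'
from plant import grab_frame
import cv2,numpy as np
f=grab_frame("side");np.savez("side2.npz",**f)
cv2.imwrite("pics/s2.png",cv2.resize(f["pixels"][180:380,180:440,::-1],None,fx=3,fy=3))
f=grab_frame("top");np.savez("top2.npz",**f)
cv2.imwrite("pics/t2.png",cv2.resize(f["pixels"][150:350,300:560,::-1],None,fx=3,fy=3))
E
```

```text
clock: 5.15
eef_pos: [0.521, -0.1333, 0.1268]
tcp_rot: [-3.141, -0.0, 1.472]
force: [-0.6, 0.2, -0.1]
opening: 0.53
clock: 6.02
eef_pos: [0.5468, -0.3175, 0.1266]
tcp_rot: [-3.141, -0.001, 1.472]
force: [-0.2, 1.0, -0.2]
opening: 0.53
[-0.0004, -0.0005, 0.0001, 0.0, 0.0007, 0.0189] step 0.019
[-0.0004, -0.0005, 0.0001, 0.0, 0.0007, 0.0189] step 0.019
[-0.0004, -0.0005, 0.0001, 0.0001, 0.0006, 0.0189] step 0.019
```

View pics/s2.png

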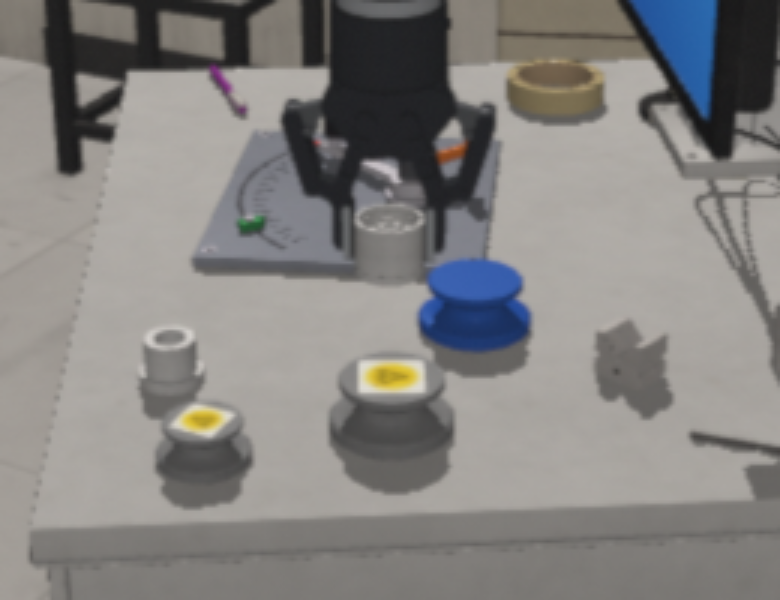

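View pics/t2.png

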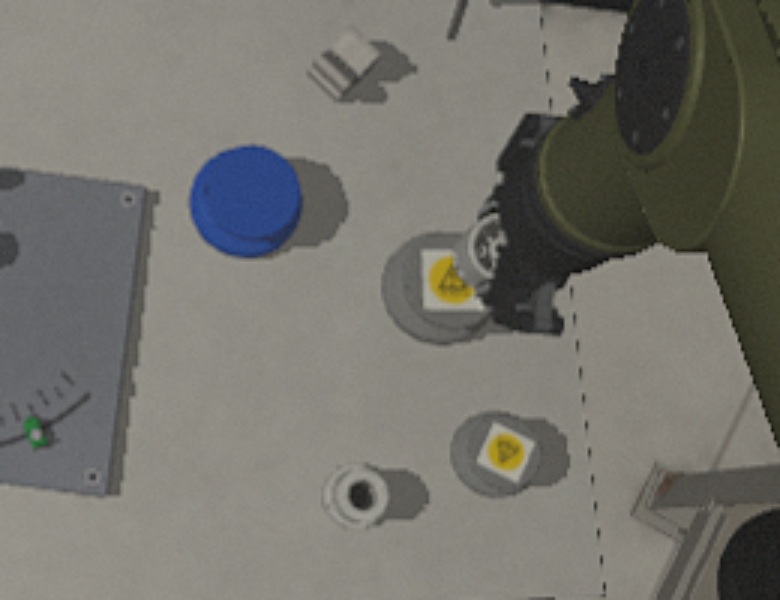

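The side view shows the housing upright in the jaws at (390,240), above the rest at (390,385). I'll lower it.

```bash
python3 -m crank '[[0,0,0,0,0.001,0.030,0.7],[0,0,0,0,0.001,0.030,0.7],[0,0,0,0,0,0.010,0.7],[0,0,0,0,0,0,0.7]]'; python3 -m crank '[[0,0,0,0,0,0.003,0.7],[0,0,0,0,0,0.002,0.7],[0,0,0,0,0,0,0.7]]'
```

```text
clock: 6.62
eef_pos: [0.5492, -0.3179, 0.0572]
tcp_rot: [-3.141, -0.001, 1.473]
force: [-0.2, 1.1, -0.1]
opening: 0.528
clock: 7.0
eef_pos: [0.5492, -0.3188, 0.0526]
tcp_rot: [3.141, 0.0, 1.472]
force: [0.6, -0.5, -0.3]
opening: 0.53
```

```bash
python3 -m crank '[[0,0,0,0,0,0.0015,0.7],[0,0,0,0,0,0.0015,0.7],[0,0,0,0,0,0,0.7]]'; python3 -m crank '[[0,0,0,0,0,0.001,0.7],[0,0,0,0,0,0,0.7]]'
```

```text
clock: 7.38
eef_pos: [0.549, -0.3187, 0.0491]
tcp_rot: [-3.141, -0.0, 1.472]
force: [0.1, 0.4, -0.6]
opening: 0.528
clock: 7.62
eef_pos: [0.5491, -0.3187, 0.0482]
tcp_rot: [-3.142, -0.0, 1.472]
force: [-0.4, 0.0, -0.4]
opening: 0.525
```

```bash
python3 -m crank '[[0,0,0,0,0,0.001,0.7],[0,0,0,0,0,0,0.7]]'; python3 -m crank '[[0,0,0,0,0,0.001,0.7],[0,0,0,0,0,0,0.7]]'
```

```text
clock: 7.88
eef_pos: [0.5492, -0.3187, 0.048]
tcp_rot: [3.141, 0.0, 1.472]
force: [-1.3, 0.4, 4.8]
opening: 0.533
clock: 8.12
eef_pos: [0.5492, -0.3188, 0.0479]
tcp_rot: [3.141, 0.001, 1.472]
force: [-4.6, 1.2, 12.5]
opening: 0.529
```

```bash
python3 -m crank '[[0,0,0,0,0,-0.0015,0.7],[0,0,0,0,0,0,0.42],[0,0,0,0,0,0,0.35],[0,0,0,0,0,0,0.25],[0,0,0,0,0,0,0.15],[0,0,0,0,0,0,0.15]]'; python3 -m crank '[[0,0,0,0,0,-0.010,0.15],[0,0,0,0,0,-0.020,0.15],[0,0,0,0,0,-0.040,0.15],[0,0,0,0,0,-0.050,0.15],[0,0,0,0,0,-0.030,0.15],[0,0,0,0.030,0,0,0.15],[0,0,0,0.050,0,0,0.15],[0,0,0,0.060,0,0,0.15]]'
python3 - <<'E'
from plant import grab_frame
import cv2,numpy as np
f=grab_frame("side");np.savez("side3.npz",**f)
cv2.imwrite("pics/s3.png",cv2.resize(f["pixels"][180:380,180:440,::-1],None,fx=3,fy=3))
f=grab_frame("top");np.savez("top3.npz",**f)
cv2.imwrite("pics/t3.png",cv2.resize(f["pixels"][150:350,300:560,::-1],None,fx=3,fy=3))
E
```

```text
clock: 8.88
eef_pos: [0.5491, -0.3187, 0.0477]
tcp_rot: [-3.142, -0.0, 1.472]
force: [-0.0, -0.7, -0.6]
opening: 0.849
clock: 9.88
eef_pos: [0.5632, -0.1789, 0.1995]
tcp_rot: [3.14, 0.001, 1.47]
force: [1.3, 0.5, -0.2]
opening: 0.851
```

View pics/s3.png

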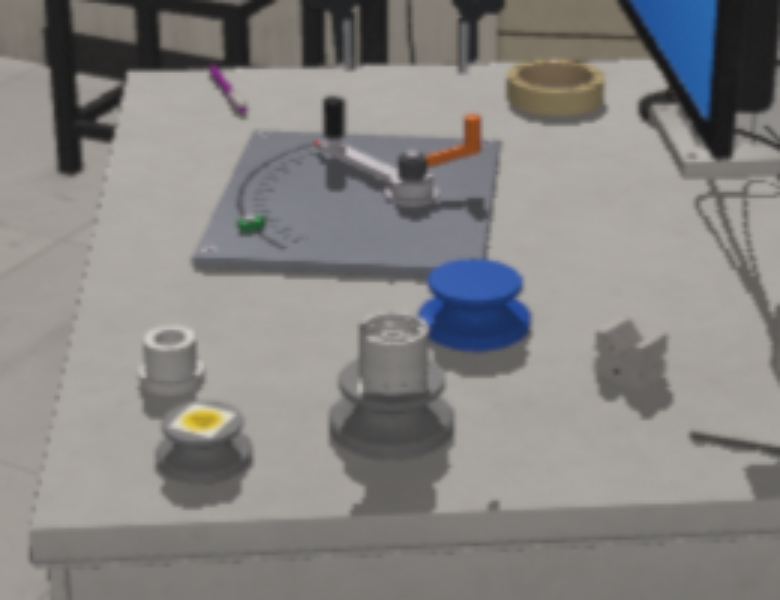

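View pics/t3.png

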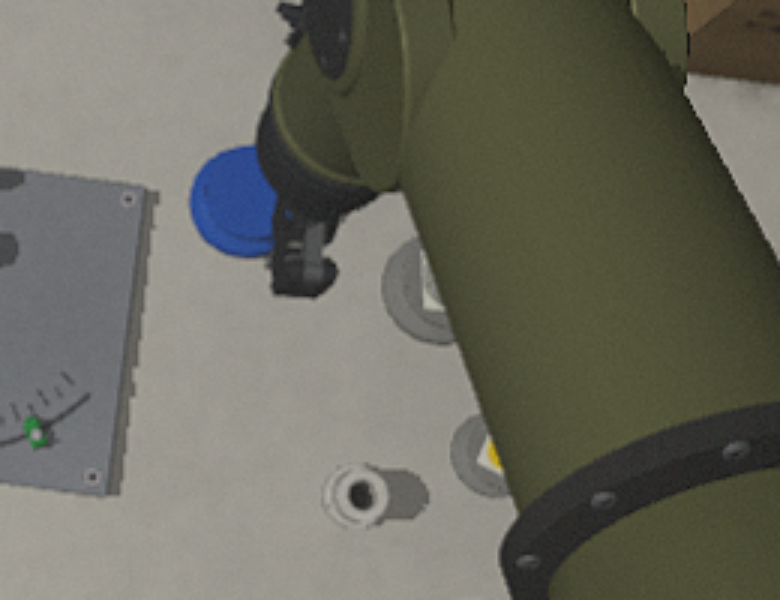

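The housing stands on the middle of the rest (side view, housing at (393,355), rest at (391,390)). Next is the lever knob. I'll grip it across the lever, with tool x along the lever at yaw ≈ -0.90.

```bash
python3 plan.py .5105 .1331 .150 -0.90 16
```

```text
[-0.0002, -0.0004, 0.1489, 0.0186, -0.005, 0.0032] step 0.02
[-0.0002, -0.0004, 0.1489, 0.0176, -0.0077, 0.0032] step 0.02
[-0.0002, -0.0004, 0.1489, 0.0163, -0.0103, 0.0032] step 0.02
[-0.0002, -0.0004, 0.1489, 0.0146, -0.0126, 0.0032] step 0.02
[-0.0002, -0.0004, 0.1489, 0.0126, -0.0146, 0.0032] step 0.02
[-0.0002, -0.0004, 0.1489, 0.0103, -0.0163, 0.0032] step 0.02
[-0.0002, -0.0004, 0.1489, 0.0077, -0.0176, 0.0032] step 0.02
[-0.0002, -0.0004, 0.1489, 0.005, -0.0186, 0.0032] step 0.02
[-0.0002, -0.0004, 0.1489, 0.0022, -0.0191, 0.0032] step 0.02
[-0.0002, -0.0004, 0.1489, -0.0007, -0.0192, 0.0032] step 0.02
[-0.0002, -0.0004, 0.1489, -0.0035, -0.0189, 0.0032] step 0.02
[-0.0002, -0.0004, 0.1489, -0.0063, -0.0182, 0.0032] step 0.02
[-0.0002, -0.0004, 0.1489, -0.0089, -0.0171, 0.0032] step 0.02
[-0.0002, -0.0004, 0.1489, -0.0113, -0.0156, 0.0032] step 0.02
[-0.0002, -0.0004, 0.1489, -0.0135, -0.0137, 0.0032] step 0.02
[-0.0002, -0.0004, 0.1489, -0.0154, -0.0116, 0.0032] step 0.02
```

```bash
python3 -m crank '[[0,0,0.149,0.019,-0.005,0.003,0.5],[0,0,0.149,0.018,-0.008,0.003,0.5],[0,0,0.149,0.016,-0.010,0.003,0.5],[0,0,0.149,0.015,-0.013,0.003,0.5],[0,0,0.149,0.013,-0.015,0.003,0.5],[0,0,0.149,0.010,-0.016,0.003,0.5],[0,0,0.149,0.008,-0.018,0.003,0.5],[0,0,0.149,0.005,-0.019,0.003,0.5]]'; python3 -m crank '[[0,0,0.149,0.002,-0.019,0.003,0.5],[0,0,0.149,-0.001,-0.019,0.003,0.5],[0,0,0.149,-0.004,-0.019,0.003,0.5],[0,0,0.149,-0.006,-0.018,0.003,0.5],[0,0,0.149,-0.009,-0.017,0.003,0.5],[0,0,0.149,-0.011,-0.016,0.003,0.5],[0,0,0.149,-0.014,-0.014,0.003,0.5],[0,0,0.149,-0.015,-0.012,0.003,0.5]]';python3 plan.py .5105 .1331 .035 -0.90 4; python3 -c "
from plant import observe;o=observe();print(o['q'].round(2))"
```

```text
clock: 10.98
eef_pos: [0.5376, -0.0245, 0.1753]
tcp_rot: [3.141, -0.002, 0.276]
force: [-0.3, 1.0, 0.2]
opening: 0.499
clock: 11.98
eef_pos: [0.5124, 0.128, 0.1512]
tcp_rot: [-3.139, 0.0, -0.916]
force: [0.7, -0.2, 0.2]
opening: 0.499
[-0.0005, 0.0, -0.004, -0.0013, -0.0004, 0.0291] step 0.029
[-0.0005, 0.0, -0.004, -0.0013, -0.0004, 0.0291] step 0.029
[-0.0005, 0.0, -0.004, -0.0013, -0.0004, 0.0291] step 0.029
[-0.0005, 0.0, -0.004, -0.0013, -0.0004, 0.0291] step 0.029
[-0.24  0.44 -0.07  1.87  0.04  0.83 -2.82]
```

```bash
python3 -m crank '[[0,0,-0.016,0,0,0,0.5],[0,0,0,0,0,0.03,0.5],[0,0,0,0,0,0.02,0.5],[0,0,0,0,0,0,0.5]]'; python3 plan.py .5105 .1331 .035 -0.90 3;  python3 - <<'E'
from plant import grab_frame
import cv2,numpy as np
f=grab_frame("side")
cv2.imwrite("pics/s4.png",cv2.resize(f["pixels"][150:290,200:400,::-1],None,fx=4,fy=4))
E
```

```text
clock: 12.48
eef_pos: [0.5117, 0.1256, 0.0994]
tcp_rot: [3.14, 0.001, -0.893]
force: [0.2, -0.4, 0.0]
opening: 0.503
[0.0006, 0.0003, 0.0022, -0.0022, -0.0013, 0.0215] step 0.022
[0.0006, 0.0003, 0.0022, -0.0022, -0.0013, 0.0215] step 0.022
[0.0006, 0.0003, 0.0022, -0.0022, -0.0013, 0.0215] step 0.022
```

View pics/s4.png

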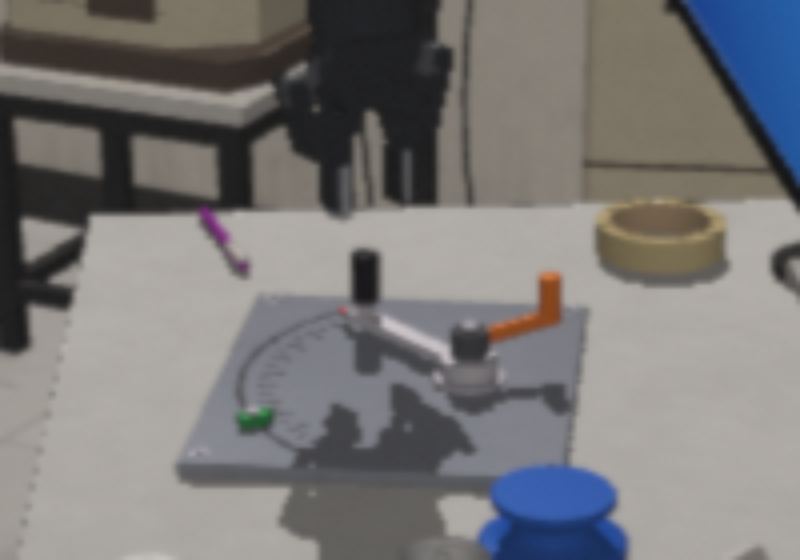

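The knob, at (365,275) in the crop, lies under the gap between the fingers. I'll make a small lateral fix, then descend and grip.

```bash
python3 -m crank '[[0,0,0,-0.0065,-0.004,0,0.5],[0,0,0,0,0,0.030,0.5],[0,0,0,0,0,0.025,0.5],[0,0,0,0,0,0.009,0.5],[0,0,0,0,0,0,0.5]]'; python3 -m crank '[[0,0,0,0,0,0,0.65],[0,0,0,0,0,0,0.85],[0,0,0,0,0,0,0.85],[0,0,0,0,0,0,0.85]]' 20
python3 - <<'E'
from plant import observe
import numpy as np
p=np.array(observe()["eef_pos"][:2])-[.5775,.0487]; print(np.hypot(*p),np.arctan2(p[1],p[0]))
E
```

```text
clock: 13.15
eef_pos: [0.5114, 0.1346, 0.0361]
tcp_rot: [-3.141, 0.0, -0.896]
force: [0.2, -0.5, -0.5]
opening: 0.504
clock: 13.65
eef_pos: [0.5117, 0.1344, 0.0368]
tcp_rot: [-3.14, -0.001, -0.896]
force: [-1.3, -0.7, 6.3]
opening: 0.229
0.10803840828819522 2.225134930009019
```

```bash
python3 -m crank '[[0,0,-0.084,0.0004,0.0091,0,0.85],[0,0,-0.084,0.0004,0.0091,0,0.85],[0,0,-0.084,0.0004,0.0091,0,0.85],[0,0,-0.084,0.0004,0.0091,0,0.85],[0,0,-0.084,0.0004,0.0091,0,0.85],[0,0,-0.084,0.0004,0.0091,0,0.85],[0,0,-0.084,0.0004,0.0091,0,0.85]]'; python3 -m crank '[[0,0,-0.084,0.0004,0.0091,0,0.85],[0,0,-0.084,0.0004,0.0091,0,0.85],[0,0,-0.084,0.0004,0.0091,0,0.85],[0,0,-0.084,0.0004,0.0091,0,0.85],[0,0,-0.084,0.0004,0.0091,0,0.85],[0,0,-0.084,0.0004,0.0091,0,0.85],[0,0,-0.084,0.0004,0.0091,0,0.85],[0,0,0,0,0,0,0.85]]'
python3 - <<'E'
from plant import observe
import numpy as np
p=np.array(observe()["eef_pos"][:2])-[.5775,.0487]; print(np.hypot(*p),np.arctan2(p[1],p[0])%6.283)
E
```

```text
clock: 14.52
eef_pos: [0.4749, 0.0833, 0.0367]
tcp_rot: [-3.141, 0.0, -0.304]
force: [-4.8, 2.7, 10.6]
opening: 0.229
clock: 15.52
eef_pos: [0.4736, 0.0186, 0.0366]
tcp_rot: [3.141, 0.002, 0.281]
force: [-6.4, -0.3, 14.5]
opening: 0.23
0.10815891115662127 3.423819061290634
```

```bash
python3 -m crank '[[0,0,-0.074,0.0003,0.008,0,0.85],[0,0,-0.074,0.0003,0.008,0,0.85],[0,0,0,0,0,0,0.85]]'; python3 -m crank '[[0,0,0,0,0,0,0.7],[0,0,0,0,0,0,0.5],[0,0,0,0,0,0,0.4],[0,0,0,0,0,-0.02,0.4],[0,0,0,0,0,-0.04,0.4],[0,0,0,0,0,-0.06,0.4],[0,0,0,0.06,0,-0.04,0.4],[0,0,0,0.06,0,0,0.4]]'
python3 - <<'E'
from plant import grab_frame,observe
import cv2,numpy as np
f=grab_frame("side");np.savez("side5.npz",**f)
cv2.imwrite("pics/s5.png",cv2.resize(f["pixels"][190:300,230:360,::-1],None,fx=5,fy=5,interpolation=cv2.INTER_CUBIC))
f=grab_frame("top");np.savez("top5.npz",**f)
cv2.imwrite("pics/t5.png",cv2.resize(f["pixels"][180:330,190:370,::-1],None,fx=4,fy=4))
E
```

```text
clock: 15.9
eef_pos: [0.4796, 0.0031, 0.0366]
tcp_rot: [3.14, 0.002, 0.428]
force: [-5.1, -3.1, 12.5]
opening: 0.227
clock: 16.9
eef_pos: [0.5851, 0.0508, 0.1944]
tcp_rot: [3.138, -0.006, 0.425]
force: [0.5, -0.9, -0.0]
opening: 0.598
```

View pics/s5.png

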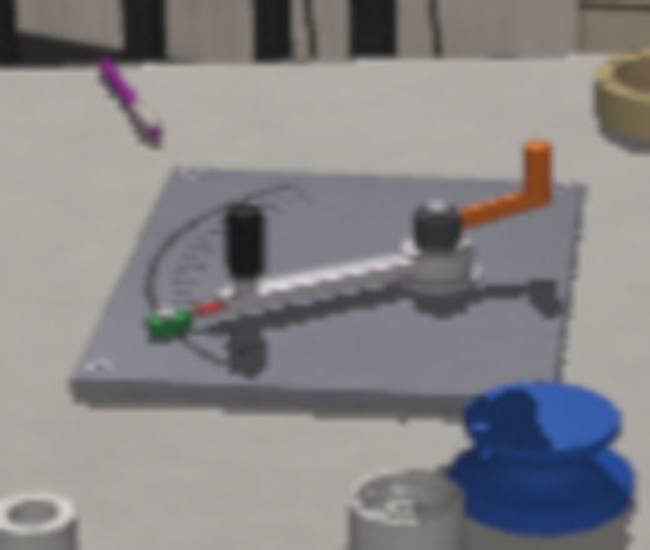

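View pics/t5.png

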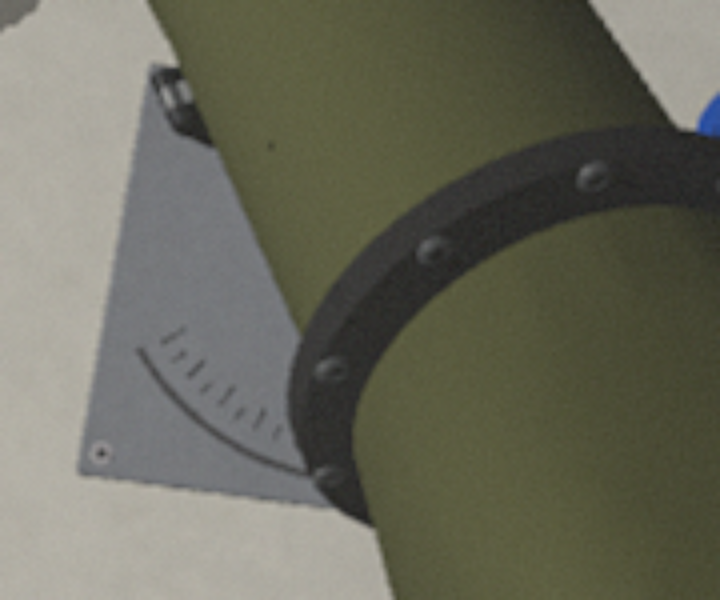

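In the side view the red pointer (210,307) runs into the green index (168,322). The arm hides it from the top camera, so I'll move aside to check, and also find where the monitor is.

```bash
python3 - <<'E'
from h import *
for n in("side0","top0"):
    P=cloud(load(n)); m=(P[...,2]>.08)&(P[...,2]<.6)&(P[...,0]>.6)&(P[...,0]<1.1)&(abs(P[...,1])<.35)
    print(n,m.sum(),np.nanpercentile(P[m],[0.5,5,50],axis=0).round(3))
E
python3 -m crank '[[0,0,0,0.014,-0.058,0,0.4],[0,0,0,0.020,-0.050,0,0.4],[0,0,0,0.020,-0.050,0,0.4],[0,0,0,0.020,-0.050,0,0.4],[0,0,0,0,-0.040,0,0.4],[0,0,0,0,0,0,0.4]]'
python3 - <<'E'
from plant import grab_frame,observe
import cv2,numpy as np
f=grab_frame("top");np.savez("top6.npz",**f)
cv2.imwrite("pics/t6.png",cv2.resize(f["pixels"][180:330,190:370,::-1],None,fx=4,fy=4))
E
```

```text
side0 24265 [[ 0.718 -0.349  0.086]
 [ 0.722 -0.316  0.144]
 [ 0.927 -0.195  0.4  ]]
top0 52687 [[ 0.718 -0.347  0.222]
 [ 0.719 -0.319  0.255]
 [ 0.728 -0.052  0.454]]
clock: 17.75
eef_pos: [0.5438, 0.3117, 0.1902]
tcp_rot: [-3.139, 0.001, 0.435]
force: [-0.5, -0.4, 0.1]
opening: 0.598
```

View pics/t6.png

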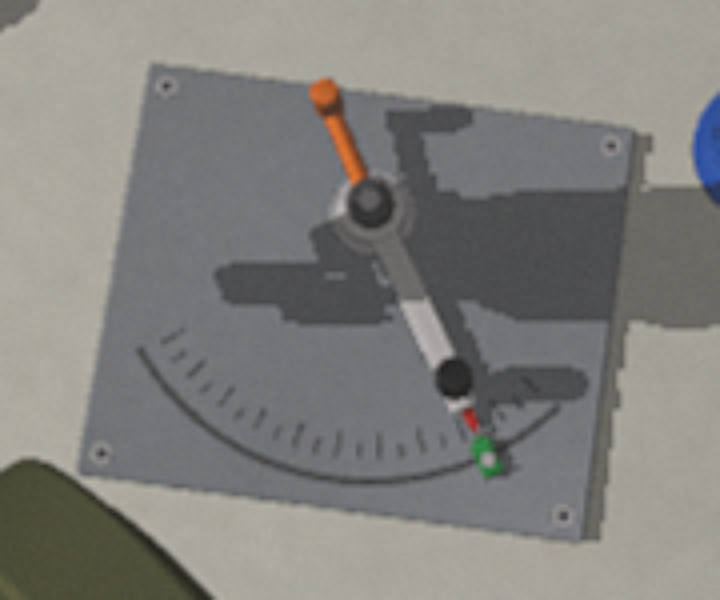

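```bash
python3 - <<'E'
from h import *
for n,t in(("top2",(.5468,-.3175)),("side2",(.5468,-.3175)),("top6",(.5438,.3117))):
    P=cloud(load(n)); 
    for z0,z1 in((.1,.2),(.2,.3),(.3,.4),(.4,.55)):
        m=(P[...,2]>z0)&(P[...,2]<z1)&(abs(P[...,1]-t[1])<.09)&(P[...,0]<.70)
        if m.sum()>20: print(n,z0,m.sum(),'dx fwd',np.nanpercentile(P[m][:,0],[98,99.8]).round(3)-t[0])
f=load("top6");s=f["pixels"].astype(int);piv=np.array([.5775,.0487])
def ang(m,z):
    v,u=np.where(m);p=onplane(f,np.c_[u,v],z)[:,:2];d=p-piv;a=np.arctan2(d[:,1],d[:,0])%(2*np.pi);print(len(a),a.mean().round(4),p.mean(0).round(4),np.linalg.norm(d,axis=1).min().round(4),np.linalg.norm(d,axis=1).max().round(4));return a.mean()
W=np.zeros((480,640),bool);W[275:305,290:330]=1
ang((s[...,1]>s[...,0]+25)&(s[...,1]>s[...,2]+12)&W,.019)
ang((s[...,0]>s[...,1]+40)&(s[...,0]>s[...,2]+40)&W,.020)
P=cloud(f)
m=(np.hypot(P[...,0]-.4796,P[...,1]-.0031)<.03)&(P[...,2]>.055)
c,r=cv2.minEnclosingCircle(P[m][:,:2].astype(np.float32));print('knob',c,r,np.arctan2(c[1]-piv[1],c[0]-piv[0])%6.2832,P[m].mean(0))
E
```

```text
top2 0.1 578 dx fwd [0.0522 0.0572]
top2 0.2 974 dx fwd [0.0632 0.0662]
top2 0.3 1364 dx fwd [0.0312 0.0342]
top2 0.4 6966 dx fwd [0.0392 0.0482]
side2 0.1 1329 dx fwd [0.0522 0.0582]
side2 0.2 2340 dx fwd [0.0612 0.0662]
side2 0.3 2330 dx fwd [0.0392 0.0422]
side2 0.4 7016 dx fwd [0.0392 0.0472]
top6 0.2 362 dx fwd [0.0362 0.0382]
top6 0.3 272 dx fwd [0.0332 0.0372]
top6 0.4 242 dx fwd [0.0452 0.0502]
45 3.5744 [ 0.4409 -0.0144] 0.1397 0.1619
16 3.5845 [ 0.4601 -0.007 ] 0.1242 0.1359
knob (0.4800846576690674, 0.0028434067498892546) 0.00992671214044094 3.5815682469867074 [0.47954759 0.00305    0.06633421]
```

The pointer is 0.01 rad from the index by colour, and 0.007 rad by the knob centre, well within 0.045. Now the lock grip at (0.631, 0.0716). The screen stands at x≈0.718, so clearance there is enough.

```bash
python3 plan.py .6309 .0716 .15 .405 6
```

```text
[-0.0001, 0.0002, 0.0044, -0.0036, 0.0419, 0.0067] step 0.043
[-0.0001, 0.0002, 0.0044, -0.0034, 0.0419, 0.0067] step 0.043
[-0.0001, 0.0002, 0.0044, -0.0032, 0.0419, 0.0067] step 0.043
[-0.0001, 0.0002, 0.0044, -0.003, 0.0419, 0.0067] step 0.043
[-0.0001, 0.0002, 0.0044, -0.0028, 0.0419, 0.0067] step 0.043
[-0.0001, 0.0002, 0.0044, -0.0027, 0.042, 0.0067] step 0.043
```

```bash
python3 -m crank '[[0,0,0.004,-0.004,0.042,0.007,0.45],[0,0,0.004,-0.003,0.042,0.007,0.45],[0,0,0.004,-0.003,0.042,0.007,0.45],[0,0,0.004,-0.003,0.042,0.007,0.45],[0,0,0.004,-0.003,0.042,0.007,0.45],[0,0,0.004,-0.003,0.042,0.007,0.45],[0,0,0,0,0,0,0.45],[0,0,0,0,0,0,0.45]]';  python3 plan.py .6309 .0716 .046 .405 4
```

```text
clock: 18.8
eef_pos: [0.6314, 0.0685, 0.1483]
tcp_rot: [-3.141, 0.0, 0.402]
force: [0.2, 1.6, -0.7]
opening: 0.546
[-0.0001, 0.0001, -0.0007, 0.0002, -0.0008, 0.0256] step 0.026
[-0.0001, 0.0001, -0.0007, 0.0002, -0.0008, 0.0256] step 0.026
[-0.0001, 0.0001, -0.0007, 0.0002, -0.0008, 0.0256] step 0.026
[-0.0001, 0.0001, -0.0007, 0.0002, -0.0008, 0.0256] step 0.026
```

```bash
python3 -m crank '[[0,0,0,0.001,-0.003,0.030,0.45],[0,0,0,0,0,0.030,0.45],[0,0,0,0,0,0.030,0.45],[0,0,0,0,0,0.012,0.45],[0,0,0,0,0,0,0.45]]'; python3 -m crank '[[0,0,0,0,0,0,0.65],[0,0,0,0,0,0,0.88],[0,0,0,0,0,0,0.88],[0,0,0,0,0,0,0.88]]' 25
python3 - <<'E'
from plant import observe
import numpy as np
p=np.array(observe()["eef_pos"][:2])-[.5775,.0487]; print(np.hypot(*p),np.arctan2(p[1],p[0]))
E
```

```text
clock: 19.42
eef_pos: [0.6311, 0.0732, 0.0463]
tcp_rot: [-3.141, 0.001, 0.405]
force: [-0.4, -0.4, 0.1]
opening: 0.554
clock: 19.92
eef_pos: [0.6323, 0.0727, 0.0477]
tcp_rot: [3.141, -0.002, 0.404]
force: [-1.4, 1.5, 6.5]
opening: 0.18
0.059786857897202644 0.413208475637761
```

```bash
python3 -m crank '[[0,0,0.11,-0.0004,0.0064,0,0.88],[0,0,0.11,-0.0004,0.0064,0,0.88],[0,0,0.11,-0.0004,0.0064,0,0.88],[0,0,0.11,-0.0004,0.0064,0,0.88],[0,0,0.11,-0.0004,0.0064,0,0.88]]'; python3 -m crank '[[0,0,0.11,-0.0004,0.0064,0,0.88],[0,0,0.11,-0.0004,0.0064,0,0.88],[0,0,0.11,-0.0004,0.0064,0,0.88],[0,0,0.11,-0.0004,0.0064,0,0.88],[0,0,0,0,0,0,0.88]]'
python3 - <<'E'
from plant import observe
import numpy as np
p=np.array(observe()["eef_pos"][:2])-[.5775,.0487]; print(np.hypot(*p),np.arctan2(p[1],p[0]))
E
```

```text
clock: 20.55
eef_pos: [0.6366, 0.0406, 0.0477]
tcp_rot: [-3.141, -0.003, -0.15]
force: [0.7, -0.6, 6.0]
opening: 0.17
clock: 21.18
eef_pos: [0.6273, 0.0156, 0.0478]
tcp_rot: [-3.141, -0.004, -0.588]
force: [1.9, -3.4, 6.2]
opening: 0.18
0.05982692054214429 -0.5864101288034137
```

```bash
python3 -m crank '[[0,0,0.08,-0.0002,0.0048,0,0.88],[0,0,0.05,-0.0001,0.003,0,0.88],[0,0,0,0,0,0,0.88]]'; python3 -m crank '[[0,0,0.02,0,0.0012,0,0.88],[0,0,0,0,0,0,0.88]]'
python3 - <<'E'
from plant import observe
import numpy as np
p=np.array(observe()["eef_pos"][:2])-[.5775,.0487]; print(np.hypot(*p),np.arctan2(p[1],p[0]))
E
```

```text
clock: 21.55
eef_pos: [0.6227, 0.0095, 0.0478]
tcp_rot: [-3.141, -0.004, -0.717]
force: [2.2, -4.4, 5.8]
opening: 0.176
clock: 21.8
eef_pos: [0.6221, 0.0088, 0.0478]
tcp_rot: [-3.14, -0.004, -0.736]
force: [2.1, -3.3, 5.3]
opening: 0.177
0.05986752873917183 -0.729620281587312
```

```bash
python3 -m crank '[[0,0,0,0,0.0015,0,0.88],[0,0,0,0,0,0,0.88]]'; python3 -m crank '[[0,0,0,0,0.0015,0,0.88],[0,0,0,0,0,0,0.88]]'
```

```text
clock: 22.05
eef_pos: [0.6216, 0.0082, 0.0478]
tcp_rot: [-3.139, -0.004, -0.736]
force: [4.6, -3.2, 6.4]
opening: 0.184
clock: 22.3
eef_pos: [0.6214, 0.008, 0.0478]
tcp_rot: [-3.137, -0.004, -0.736]
force: [6.0, -1.4, 4.7]
opening: 0.175
```

The tool stalls at -0.745 rad while the command moves on, so the lever is at its stop. I'll ease off, open, retreat and inspect.

```bash
python3 -m crank '[[0,0,0,0,-0.001,0,0.85],[0,0,0,0,0,0,0.7],[0,0,0,0,0,0,0.5],[0,0,0,0,0,0,0.45],[0,0,0,0,0,-0.02,0.45],[0,0,0,0,0,-0.04,0.45],[0,0,0,0,0,-0.05,0.45],[0,0,0,0,0,-0.04,0.45]]'; python3 plan.py .545 .31 .2 .0 8
```

```text
clock: 23.3
eef_pos: [0.619, 0.009, 0.1982]
tcp_rot: [-3.141, -0.0, -0.736]
force: [0.6, 0.2, -0.3]
opening: 0.547
[-0.0, -0.0, -0.092, -0.0321, -0.0217, -0.0002] step 0.039
[-0.0, -0.0, -0.092, -0.03, -0.0245, -0.0002] step 0.039
[-0.0, -0.0, -0.092, -0.0276, -0.0272, -0.0002] step 0.039
[-0.0, -0.0, -0.092, -0.025, -0.0296, -0.0002] step 0.039
[-0.0, -0.0, -0.092, -0.0222, -0.0318, -0.0002] step 0.039
[-0.0, -0.0, -0.092, -0.0192, -0.0337, -0.0002] step 0.039
[-0.0, -0.0, -0.092, -0.016, -0.0353, -0.0002] step 0.039
[-0.0, -0.0, -0.092, -0.0127, -0.0366, -0.0002] step 0.039
```

```bash
python3 -m crank '[[0,0,-0.092,-0.032,-0.022,0,0.45],[0,0,-0.092,-0.030,-0.025,0,0.45],[0,0,-0.092,-0.028,-0.027,0,0.45],[0,0,-0.092,-0.025,-0.030,0,0.45],[0,0,-0.092,-0.022,-0.032,0,0.45],[0,0,-0.092,-0.019,-0.034,0,0.45],[0,0,-0.092,-0.016,-0.035,0,0.45],[0,0,-0.092,-0.013,-0.037,0,0.45]]'; python3 -m crank '[[0,0,0,0,0,0,0.45],[0,0,0,0,0,0,0.45]]'
python3 - <<'E'
from plant import grab_frame
from h import *
f=grab_frame("top");np.savez("top9.npz",**f)
cv2.imwrite("pics/t9.png",cv2.resize(f["pixels"][150:350,230:500,::-1],None,fx=2.9,fy=2.9))
g=grab_frame("side");np.savez("side9.npz",**g)
cv2.imwrite("pics/s9.png",cv2.resize(g["pixels"][190:370,220:440,::-1],None,fx=3.3,fy=3.3))
s=f["pixels"].astype(int);piv=np.array([.5775,.0487]);P=cloud(f);Q=cloud(g)
def ang(m,z):
    v,u=np.where(m);d=onplane(f,np.c_[u,v],z)[:,:2]-piv;print(len(d),(np.arctan2(d[:,1],d[:,0])%(2*np.pi)).mean())
W=np.zeros((480,640),bool);W[275:305,290:330]=1
ang((s[...,1]>s[...,0]+25)&(s[...,1]>s[...,2]+12)&W,.019)
ang((s[...,0]>s[...,1]+40)&(s[...,0]>s[...,2]+40)&W,.020)
for nm,c0,zl,zh,R in[('lever',(.48,.003),.055,.09,.03),('lock',(.6205,.0097),.06,.09,.03),('housing',(.549,-.318),.060,.10,.04),('rest',(.549,-.318),.034,.046,.06),('flng',(.395,-.245),.028,.04,.04)]:
    for C in(P,Q):
        m=(np.hypot(C[...,0]-c0[0],C[...,1]-c0[1])<R)&(C[...,2]>zl)&(C[...,2]<zh)
        if m.sum()<4: print(nm,'none');continue
        c,r=cv2.minEnclosingCircle(C[m][:,:2].astype(np.float32));d=np.array(c)-piv
        print(nm,np.round(c,4),round(r,4),'z',np.percentile(C[m][:,2],[10,50,90]).round(4),'ang',np.arctan2(d[1],d[0]).round(3))
E
```

```text
clock: 24.3
eef_pos: [0.5449, 0.3122, 0.1962]
tcp_rot: [3.141, 0.001, 0.003]
force: [0.0, -0.7, 0.2]
opening: 0.547
clock: 24.55
eef_pos: [0.5455, 0.3106, 0.1961]
tcp_rot: [3.14, 0.001, -0.001]
force: [0.7, -0.3, 0.2]
opening: 0.55
42 3.572816781154847
16 3.5844845857777283
lever [0.48   0.0028] 0.0101 z [0.0641 0.0673 0.0689] ang -2.702
lever [0.478  0.0019] 0.0123 z [0.0561 0.0638 0.0676] ang -2.702
lock [0.6204 0.0098] 0.0078 z [0.0646 0.0718 0.0745] ang -0.736
lock [0.6182 0.0065] 0.0112 z [0.0615 0.068  0.0733] ang -0.804
housing [ 0.55   -0.3188] 0.0237 z [0.0645 0.0724 0.0777] ang -1.645
housing [ 0.5504 -0.3209] 0.0254 z [0.063  0.0712 0.0765] ang -1.644
rest [ 0.5499 -0.3179] 0.0365 z [0.0367 0.0392 0.0419] ang -1.646
rest [ 0.5493 -0.319 ] 0.037 z [0.0364 0.0389 0.0426] ang -1.647
flng [ 0.3953 -0.2469] 0.0187 z [0.0305 0.0332 0.0359] ang -2.123
flng [ 0.3962 -0.2503] 0.0213 z [0.0292 0.0325 0.0345] ang -2.116
```

View pics/t9.png

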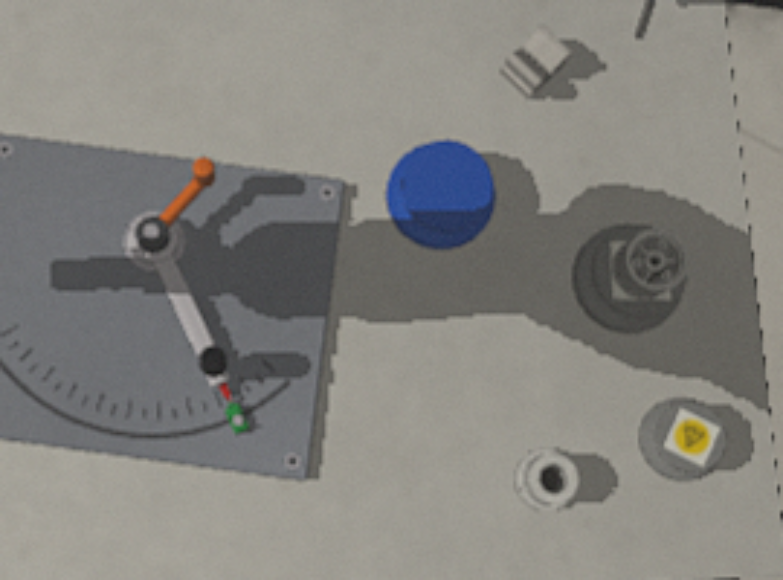

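View pics/s9.png

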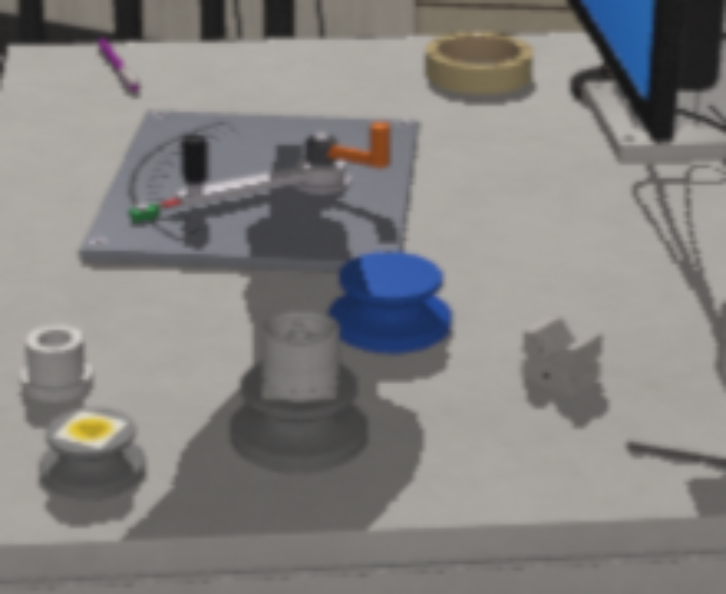

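The views agree. The housing stands upright on the rest (top view (655,260)), the pointer is on the green index (230,400), and the orange lever points rear right (204,170) at -0.736 rad, which is about 1.2 on the joint. I'm handing it in.

```bash
python3 -c "
from plant import finish_job;print(finish_job())"
```

```text
the job is handed in; nothing more can be done
None
```

The job is done and handed in; it gave no verdict. I stood the turned housing on the large grey rotary rest, swung the long lever to the green index and let go. I then swung the orange lever clockwise to its stop and backed the arm away. The last clock reading, just before the final pictures, was 24.6 s of the 64 s allowed.

Last checks, from both cameras unless noted:
- **Housing:** it stands upright, about 1–2 mm from the rest's centre, with its top at about 77 mm against 78 mm expected.
- **Long lever:** the pointer is about 0.01 rad from the index (limit 0.045), measured in the top view.
- **Orange lever:** the top view puts it at about 1.20 rad, its stop. The side view gives about 1.27, which is beyond the stop; I trust it less because it sees only the grip's near side. Both are above the required 1.08.
- **Bystanders:** the flanged housing's measured position has not changed. The V-block and tape roll look unmoved in the pictures, but I did not measure them.

No check failed. The highest force readings were about 16 N, while swinging the long lever.

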